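# Clamp the amber sample bottle in the mixer

### The arm

A 6-joint arm with a two-finger parallel gripper is mounted at the origin on the work surface. World frame = base frame: x ahead of the robot, y to its left, z up, the work surface at z = 0. Lengths are in m, angles in rad, forces in N, time in s.
With the tool pointing down it reaches from about 0.35 to 0.85 m from the base axis. Payload 8.1 kg.
Tool frame: the origin (TCP) lies at the centre of the arm's flange, where the gripper is bolted on; the fingertips stand 186 mm ahead of it and the grasp point (between the pads) lies 167 mm ahead of it; z points along the fingers, y is the direction in which the jaws open and shut (so a half turn about z gives the same grasp; the last joint's range is limited). The gripper opens to 93 mm and grips with 3 to 60 N. Pads are 15 mm wide; open, the fingers measure 128 mm over their backs; the gripper's body (75 mm by 188 mm) begins 65 mm behind the grasp point.
Start: joints at [1.06, 0.13, 1.488, -0, 1.523, -0.085], TCP at [0.248, 0.546, 0.405] pointing down, gripper open.
Joint ranges: [-2.96, 2.96], [-0.89, 2.26], [0.02, 2.5], [-1.34, 4.48], [0, 2.73], [-2.66, 2.66]. Speed limits (rad/s): [2.39, 2.39, 2.79, 3.14, 3.14, 3.14].

### API

Orientations are given as a rotation vector (axis times angle).
In Python, from plant import robot, viewer, order gives the robot as it stands.
- The arm moves only by the tool apply_moves, never from a script. Its argument "deltas" is a list of rows, each a list of 3 entries, a list of its own where there are three numbers: the finger opening in mm, from 0 to 93, then the shift along the tool's x, y, z in mm, then the turn about the tool's z in rad. In form: [[grip, [dx, dy, dz], yaw], ...]. A call has 1 to 5 rows; each row shifts and turns the commanded pose from where the row before left it, along the tool's axes as they then stand; what a row does not reach is not made up. A row lasts 1/8 s, in which the tool goes at most 62.5 mm and 10.7 degrees, less where a joint would pass 70% of its speed; a pose out of reach is approached as far as the arm can. A call is refused whole if a number of a shift passes 62.5 or a number of a turn 0.188, either way. A call with a gripper value outside its range is refused whole. The fingers move at their own pace and stop on an object; "grip_force" is the grip in N (left out, the last holds). Time passes only in rows, so rows that do not move let the fingers close. It gives the time, the measured TCP pose, the force and the opening at its end, in the units of the state.
- robot.read_state(): the state, without advancing time (a new reading comes with each control period).
- viewer.read_camera(name): name is "side" or "top"; returns the picture (384x512x3 uint8, blue, green, red); there is no depth.
- viewer.get_calibration(name): a dict with "fx", "fy", "cx", "cy" (pixels), "R" (3x3) and "t" (3): a world point X has camera coordinates R X + t. Camera axes: x right, y down, z forward; pixel columns grow to the right and rows downward; lengths in m; the calibration is good to about 2 mm. A picture is of the moment at which its call begins. get_calibration takes no time and is no camera call.
- order.close_job(): hands the job in, once; it reports no verdict.
The state is a dict: "t": time; "q": joint angles; "dq": joint speeds; "joint_torque": joint torques, N m; "tool_pos": TCP position; "orientation": TCP orientation; "force": force on the tool from outside, world axes, zero at the start; "wrist_torque": the same for the moment, N m; "opening": finger opening in m.
Only numpy, scipy, OpenCV 4.12 (cv2) and the standard library are available. Lean on these libraries where they do the work, as an engineer would, in place of code of your own. Each camera call takes 0.05 s, during which the arm holds its last target. There are 200 camera calls.

### The job

Get the amber bottle with the white cap clamped in the mixer: first turn the mixer's lock collar back fully open against its stop; take the bottle out of the slanted rack, stand it upright on the white tile and let go so that you can take it afresh from above, then lower it, without dropping it, all the way down into the mixer's well; finally turn the collar clockwise until its red handle stands at the green locked mark and let go. Leave the other bottles and the glassware and tools where they are.

Things in the scene. Friction and masses are not known exactly. Their poses are not given: they have to be found in the camera images.
- bottle: the bottle to load: amber glass, white cap, about 0.16 kg. Body 48 mm diameter up to 46 mm, shoulder sloping to a 24 mm neck at 52 mm, cap 28 mm diameter from 62 to 90 mm. Origin at the centre of its foot, z along its axis towards the cap. Starts in any of the rack's three berths, leaning 40 degrees from vertical towards the rack's +x.
- bottle_white: same size of bottle, white with a blue cap, in another berth; leave it alone. Origin and axes as for the amber one.
- bottle_green: same size of bottle, green glass with a black cap, in another berth; leave it alone. Origin and axes as for the amber one.
- rack: fixed slanted rack, blue base 130 x 250 x 8 mm, steel rods. Three berths 88 mm apart along its y; a bottle rests on two rods under its lower side (15 mm either side of its middle) and a foot plate 38 mm wide, flanks free, so it lifts straight up. Origin under the base; +x is the way the bottles lean, roughly away from the robot (within 0.3 rad).
- tile: fixed white ceramic tile 150 x 150 x 6 mm on the bench between rack and mixer; origin at the centre of its underside.
- mixer: fixed white box 180 x 180 x 86 mm with a round well in its top, 53 mm diameter, 44 mm deep. Around the mouth lies the aluminium lock collar: outer diameter 86 mm, 87 to 94 mm above the bench, opening 55 mm. Origin under its centre, z up; the collar's handle is on the side of its -x, which faces the robot within 0.35 rad.
- well (a point): centre of the well's floor, 42 mm above the bench, on the collar's axis; same axes as the mixer. With the bottle home its foot is on this floor and its cap is 104 to 132 mm above the bench.
- jaw0 (a joint): travel in m of one of three dark jaws lying on the collar, 95 to 100 mm above the bench; all three move in towards the well's axis by 7.5 mm per rad of the collar. The clear circle between them is 55 mm in diameter with the collar open, 32 mm at the locked mark: partly closed they stop the bottle from going in, locked they reach over its shoulder.
- collar (a joint): angle of the lock collar, rad, 0 to 1.9: 0 is open against its stop, growing clockwise seen from above; 1.5 is the green mark (it can go past). In the mixer's axes the handle's bearing from +x, counterclockwise, is 3.979 minus this value. Starts partly closed at 0.6 to 1.05. Friction-held: about 2 N at the handle turns it, and it stays where left.
- collar_handle (a point): the collar's red upright handle post, 16 mm diameter, 94 to 131 mm above the bench, 62 mm from the collar's axis; this point is on its axis 117 mm above the bench.
- lock_mark (a point): a point on the green radial stripe, 9 mm wide, on the mixer's white top (86 mm above the bench), 75 mm from the collar's axis: the locked mark. Handle, collar's axis and stripe are in line when collar = 1.5. (A thin black stripe shows the open place.)
- beaker: bystander: glass beaker 60 mm diameter, 75 mm high, origin at its underside
- flask: bystander: conical glass flask 72 mm diameter, 108 mm high, origin at its underside
- wash: bystander: white plastic bottle with red cap, 60 mm diameter, 130 mm high, origin at its underside
- petri: bystander: clear flat dish 90 mm diameter, 15 mm high, origin at its underside
- spatula: bystander: spatula 160 mm long lying on the bench, origin under its middle
Not all that is in view belongs to the job. What is meant by the tile is not pink or purple, and is the smaller of those in its own colour.

How it is judged:
By the outcome, as a careful person would: the job done as asked, in the order asked, and still so for the second after the job is handed in, with the robot touching nothing.
It also fails if it takes over 72 s, if anything falls off the work surface, if the arm or the gripper's body presses on something with over 40 N, if the wrist force passes 120 N, or if a joint passes its speed limit or range.

## Working session

There is one attempt and no reset: what is moved stays moved. The work goes in short steps, Python scripts to look and compute and a tool call to move; the robot and the scene stay as the last step left them, time stands still between calls to the robot, and variables do not carry over. Pictures are saved under pics/ and viewed, about 8 in all and at most 12, crops included, and the job is handed in when it is done.

Besides the shell and the picture viewer there is one more tool, called after "Emit:" as name(argument=value, ...) on one line, values as JSON. apply_moves: Moves the arm, as the interface text tells. Its arguments: {"type":"object","properties":{"deltas":{"type":"array"},"grip_force":{"type":"number"}},"required":["deltas"]}

```bash
mkdir -p pics; cat > h.py <<'E'
import numpy as np,cv2
from scipy.spatial.transform import Rotation as Ro
from plant import robot,viewer,order
def cam(n,save=None):
    im=np.array(viewer.read_camera(n))
    if save: cv2.imwrite('pics/'+save,im)
    return im
def ray(n,uv,z):
    c=viewer.get_calibration(n);R=np.array(c['R']);t=np.array(c['t'])
    d=R.T@np.array([(uv[0]-c['cx'])/c['fx'],(uv[1]-c['cy'])/c['fy'],1]);o=-R.T@t
    return o+d*(z-o[2])/d[2]
def proj(n,X):
    c=viewer.get_calibration(n);p=np.array(c['R'])@np.array(X)+np.array(c['t'])
    return np.array([c['fx']*p[0]/p[2]+c['cx'],c['fy']*p[1]/p[2]+c['cy']])
def tri(a,b):
    # a=(name,uv), b: two-view ray crossing, returns point and gap
    L=[]
    for n,uv in(a,b):
        c=viewer.get_calibration(n);R=np.array(c['R']);d=R.T@np.array([(uv[0]-c['cx'])/c['fx'],(uv[1]-c['cy'])/c['fy'],1])
        L.append((-R.T@np.array(c['t']),d/np.linalg.norm(d)))
    (o1,d1),(o2,d2)=L
    s=np.linalg.lstsq(np.c_[d1,-d2],o2-o1,rcond=None)[0]
    p,q=o1+s[0]*d1,o2+s[1]*d2
    return (p+q)/2,np.linalg.norm(p-q)
E
python3 - <<'E'
from h import *
for n in('side','top'):
    cam(n,n+'0.png');c=viewer.get_calibration(n)
    print(n,-np.array(c['R']).T@c['t'],np.round(c['R'],2).tolist(),c['fx'])
print(robot.read_state())
E
```

```text
side [0.40125955 1.17344317 1.12928944] [[-1.0, -0.08, -0.01], [-0.05, 0.68, -0.74], [0.07, -0.73, -0.68]] 375.30618165609496
top [0.33227944 0.05119843 1.31232398] [[-0.03, -1.0, 0.01], [-0.99, 0.03, -0.15], [0.15, -0.01, -0.99]] 396.3364782141865
{'t': 0.1, 'q': array([ 1.05961644e+00,  1.31074531e-01,  1.48918990e+00, -2.60523957e-05,
        1.52299502e+00, -8.54050988e-02]), 'dq': array([-0.00020153, -0.00142467, -0.0023865 ,  0.00013763,  0.00181458,
       -0.00031324]), 'joint_torque': array([ 9.15874625e-04, -5.61349797e+01, -4.93092299e+01,  7.69861042e-02,
        2.93094793e-02, -3.25451094e-05]), 'tool_pos': array([0.24769889, 0.54625185, 0.403788  ]), 'orientation': array([-6.63664685e-01, -3.07021594e+00,  2.51422338e-03]), 'force': array([-0.10354898,  0.09098859, -0.52434435]), 'wrist_torque': array([-0.01243329, -0.01541982, -0.03943602]), 'opening': 0.0930641129878577}
```

View pics/top0.png

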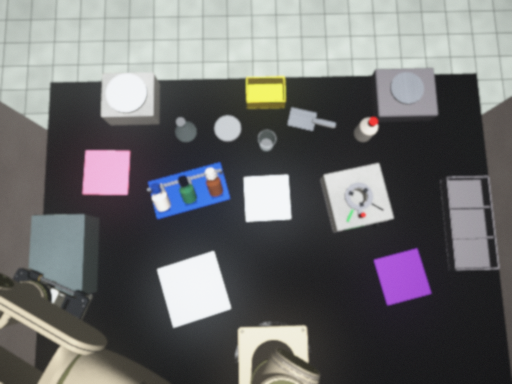

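View pics/side0.png

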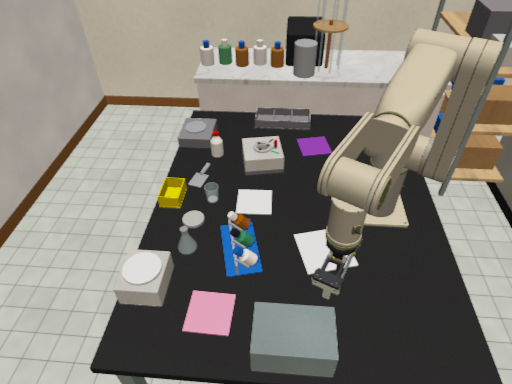

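The top view shows:
- **Amber bottle with white cap:** about (213,182) in the rack. The other candidates are white with a blue cap (162,200), green with a black cap (188,190) and the brown bottles on the back shelf. I choose (213,182).
- **Tile:** two white squares, a small one at (267,198) and a large one at (194,288). I choose the small one.
- **Mixer:** (357,197), with the red handle at about (362,215).

In the side view, the amber bottle is at about (239,220) and the mixer at (262,152).

```bash
cat > m.py <<'E'
from h import *
T=cv2.imread('pics/top0.png');S=cv2.imread('pics/side0.png')
def blobs(im,lo,hi,amin=4,box=None):
    h=cv2.cvtColor(im,cv2.COLOR_BGR2HSV);m=cv2.inRange(h,lo,hi)
    if box: 
        k=np.zeros_like(m);k[box[1]:box[3],box[0]:box[2]]=1;m*=k
    cs,_=cv2.findContours(m,cv2.RETR_EXTERNAL,cv2.CHAIN_APPROX_NONE)
    out=[]
    n,l,st,ce=cv2.connectedComponentsWithStats(m)
    for i in range(1,n):
        if st[i,4]>=amin: out.append((st[i,4],np.round(ce[i],1),st[i,:4].tolist()))
    return m,cs,sorted(out,key=lambda o:-o[0])
def rect(im,n,lo,hi,box,z):
    m,cs,_=blobs(im,lo,hi,4,box);c=np.vstack([c for c in cs if cv2.contourArea(c)>15])
    p=np.array([ray(n,q[0],z)[:2] for q in cv2.convexHull(c)],np.float32)*1000
    return cv2.minAreaRect(p)
if __name__=='__main__':
    print('tile',rect(T,'top',(0,0,170),(180,60,255),(235,165,300,230),.006))
    print('tile side',rect(S,'side',(0,0,170),(180,60,255),(225,180,285,218),.006))
    print('rack',rect(T,'top',(100,150,80),(130,255,255),(140,155,240,225),.008))
    print('rack s',rect(S,'side',(100,150,80),(130,255,255),(210,205,275,280),.008))
    print('mixer',rect(T,'top',(0,0,150),(180,60,255),(315,158,400,236),.086))
    for nm,lo,hi in(('red',(0,150,100),(8,255,255)),('red2',(172,150,100),(180,255,255)),('green',(45,100,80),(80,255,255))):
        print(nm,'T',blobs(T,lo,hi,3,(320,160,400,236))[2],'S',blobs(S,lo,hi,2,(235,130,290,178))[2])
    print('amber T',blobs(T,(5,100,50),(18,255,200),5,(195,160,232,205))[2],'S',blobs(S,(5,100,40),(18,255,220),5,(222,200,262,240))[2])
    print('cap T',blobs(T,(0,0,150),(180,70,255),5,(195,160,232,205))[2],'S',blobs(S,(0,0,140),(180,70,255),5,(222,205,262,240))[2])
    a=cv2.resize(T[150:230,310:400],None,fx=5,fy=5,interpolation=3)
    b=cv2.resize(T[150:230,140:240],None,fx=4,fy=5,interpolation=3)
    c=cv2.resize(S[195:275,215:275],None,fx=5,fy=5,interpolation=3)
    c=c[:400]
    b=cv2.resize(T[155:225,195:235],None,fx=400/70,fy=400/70,interpolation=3)
    d=cv2.resize(S[200:245,220:265],None,fx=5,fy=5,interpolation=3);d=cv2.copyMakeBorder(d,0,175,0,0,0)
    cv2.imwrite('pics/crop0.png',np.hstack([a[:400],b[:400],])[:400,:800])
E
python3 m.py
```

```text
tile ((522.2968139648438, 2.6400070190429688), (151.99526977539062, 151.66493225097656), 1.7016712427139282)
tile side ((538.6165161132812, 15.658218383789062), (183.37327575683594, 175.04360961914062), 3.071397066116333)
rack ((553.742431640625, 262.9187927246094), (135.62420654296875, 254.0524444580078), 14.260289192199707)
rack s ((552.822998046875, 264.55419921875), (132.21041870117188, 254.977783203125), 14.234861373901367)
mixer ((507.34796142578125, -280.0290222167969), (182.50877380371094, 182.27110290527344), 10.808965682983398)
red T [(np.int32(9), array([361.7, 214.9]), [360, 214, 4, 3])] S [(np.int32(14), array([275.5, 143. ]), [275, 140, 2, 7])]
red2 T [] S []
green T [(np.int32(12), array([349.5, 215. ]), [348, 211, 4, 9])] S [(np.int32(5), array([274. , 151.4]), [272, 151, 5, 2])]
amber T [(np.int32(158), array([214.5, 186.5]), [208, 178, 13, 17])] S [(np.int32(157), array([241.5, 221.2]), [233, 214, 16, 15])]
cap T [(np.int32(160), array([209.6, 173.7]), [195, 168, 26, 13])] S [(np.int32(353), array([243. , 212.3]), [227, 205, 35, 25]), (np.int32(11), array([231.9, 237.6]), [231, 236, 3, 4])]
```

View pics/crop0.png

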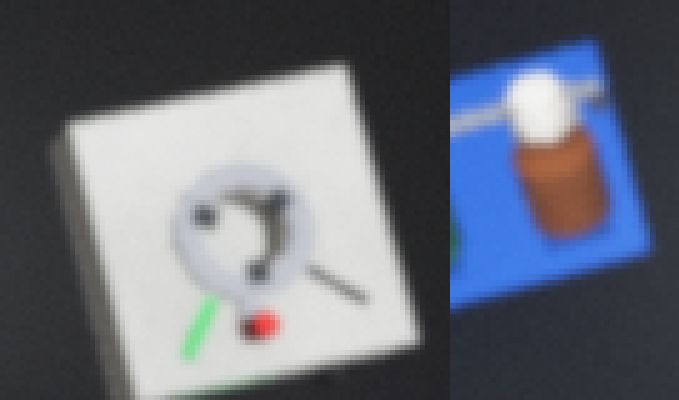

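Mixer, green mark and black open stripe are clear. The crop confirms the amber body and white cap, in the rack's -y berth. Next I compute the positions.

```bash
cat > go.py <<'E'
from h import *
def state():
    s=robot.read_state();R=Ro.from_rotvec(s['orientation']).as_matrix()
    return s,R
def need(g,yb=None):
    """remaining shift in current tool axes (mm) to bring grasp point to g (m), and yaw to jaw bearing yb (deg)"""
    s,R=state();gp=s['tool_pos']+.167*R[:,2]
    b=np.degrees(np.arctan2(R[1,1],R[0,1]))
    print('t',round(s['t'],2),'grasp mm',np.round(gp*1000,1),'ybear',round(b,1),'open',round(s['opening']*1000,1),'F',np.round(s['force'],1),'q',np.round(s['q'],2))
    if g is not None: print('shift tool mm',np.round(R.T@(np.array(g)-gp)*1000,1),'world',np.round((np.array(g)-gp)*1000,1))
    if yb is not None: print('yaw',round(np.radians(b-yb),3))
E
python3 - <<'E'
from m import *
from go import need
a=np.array
for z in(.117,.125,.131): 
    p=ray('top',(361.7,214.9),z)[:2]*1000; d=p-a([507.3,-280]);print(z,p,np.hypot(*d),'c',3.979+.189-(np.arctan2(d[1],d[0])%(2*np.pi)))
print('handle tri',tri(('top',(361.7,214.9)),('side',(275.5,143))))
print('green',ray('top',(349.5,215),.086))
print('amber tri',tri(('top',(214.5,186.5)),('side',(241.5,221.2))))
hs=blobs(S,(0,0,150),(180,80,255),5,(226,207,241,226));print(hs[2])
ht=blobs(T,(0,0,200),(180,80,255),5,(203,165,219,181));print(ht[2])
print('cap',tri(('top',ht[2][0][1]),('side',hs[2][0][1])))
# collar ring: greyish blob vs white top
h=cv2.cvtColor(T,cv2.COLOR_BGR2HSV)
for p in((345,192),(366,205),(357,180),(330,180),(350,200)):print(p,h[p[1],p[0]])
print(S[205:230,224:250,1])
need((.45,-.3,.2),-70)
E
```

```text
0.117 [ 445.26479563 -279.31692217] 62.03896498274244 c 1.0374180335483332
0.125 [ 444.50861335 -277.1048668 ] 62.85809441267086 c 1.0724818862857126
0.131 [ 443.94147664 -275.44582528] 63.52198823431308 c 1.098163369465873
handle tri (array([ 0.44431779, -0.27973358,  0.11519041]), np.float64(0.002228679705911725))
green [ 0.44886371 -0.2498333   0.086     ]
amber tri (array([0.55505466, 0.17196208, 0.05382048]), np.float64(0.00021910111861075628))
[(np.int32(116), array([233.7, 214.5]), [227, 207, 14, 19])]
[(np.int32(108), array([210. , 173.1]), [203, 168, 13, 12])]
cap (array([0.58591694, 0.18115439, 0.09976955]), np.float64(0.0075675082256175035))
(345, 192) [113   5 205]
(366, 205) [115  14 207]
(357, 180) [ 45   2 222]
(330, 180) [ 45   2 227]
(350, 200) [110  11 211]
[[ 41  40  41  40  41  41  39  40  40  41  41  42 181 221 223 223 223 223
  223 223 222 223 223 223 223 223]
 [ 40  40  40  40  41  42  41  40  41  41  41  41 186 223 223 223 223 223
  223 223 223 222 223 223 223 223]
 [ 42  40  41  40  41  40  40  40  40  41  41  38 187 222 223 223 223 223
  223 223 223 223 223 
[... 1902 characters left out ...]
4 148 159 145 103  55  52  54  59  59
   60  62  65  67  70  71  77  76]
 [112 111 110 110 105 147 170 138  94 114 134 151 161 137  70  51  51  54
   56  58  60  65  66  74  70  73]
 [110 110 109 110  99 146 171 146 109  97  98 122 145 155 144 103  55  52
   53  54  56  61  63  64  88 106]
 [110 111 111 111 107 149 171 141  79  53  50  63  89 126 150 158 135  75
   50  51  55  57  56  55  91 111]
 [112 110 111 111 110 139 152 114  40  34  32  31  41  71 112 141 155 145
  105  56  52  55  58  63  94 111]]
t 0.1 grasp mm [247.6 546.  236.8] ybear 65.6 open 93.1 F [-0.1  0.1 -0.5] q [ 1.06  0.13  1.49 -0.    1.52 -0.09]
shift tool mm [-533.8 -686.8   37.9] world [ 202.4 -846.   -36.8]
yaw 2.367
```

Emit:
apply_moves(deltas=[[40,[0,0,0],0.182],[40,[0,0,0],0.182],[40,[0,0,0],0.182],[40,[0,0,0],0.182],[40,[0,0,0],0.182]], grip_force=10)

```text
t: 0.72
tool_pos: [0.2477, 0.5463, 0.4041]
orientation: [1.953, 2.461, -0.002]
force: [-0.4, 0.4, 1.1]
opening: 0.0476
```

Emit:
apply_moves(deltas=[[40,[0,0,0],0.182],[40,[0,0,0],0.182],[40,[0,0,0],0.182],[40,[0,0,0],0.182],[40,[0,0,0],0.182]])

```text
t: 1.35
tool_pos: [0.2477, 0.5463, 0.4041]
orientation: [2.835, 1.352, -0.002]
force: [0.2, -0.5, -0.6]
opening: 0.0401
```

Emit:
apply_moves(deltas=[[40,[0,0,0],0.182],[40,[0,0,0],0.182],[40,[0,0,0],0.182],[40,[0,0,0],0.182],[40,[0,0,0],0.182]])

```text
t: 1.98
tool_pos: [0.2478, 0.5463, 0.4041]
orientation: [3.14, -0.032, -0.001]
force: [0.1, 0.7, -0.4]
opening: 0.0401
```

Emit:
apply_moves(deltas=[[40,[40,55,0],0],[40,[40,55,0],0],[40,[40,55,0],0],[40,[40,55,0],0],[40,[40,55,0],0]])

```text
t: 2.6
tool_pos: [0.4287, 0.2893, 0.4044]
orientation: [3.141, -0.022, -0.0]
force: [0.5, -0.3, -0.2]
opening: 0.04
```

Emit:
apply_moves(deltas=[[40,[0,55,0],0],[40,[0,55,0],0],[40,[0,55,0],0],[40,[0,55,0],0],[40,[0,55,0],0]])

```text
t: 3.22
tool_pos: [0.4236, 0.0145, 0.4045]
orientation: [3.141, -0.022, -0.0]
force: [1.7, -0.7, 0.1]
opening: 0.0398
```

```bash
python3 - <<'E'
from go import *
need((.444,-.280,.19),-91)
print('cap',tri(('top',(210.7,173.4)),('side',(232.2,215.7))))
E
```

```text
t 3.23 grasp mm [423.6  14.5 237.5] ybear -90.8 open 39.8 F [ 1.7 -0.7  0.1] q [-0.09 -0.37  1.95 -0.    1.56  1.5 ]
shift tool mm [ 24.5 294.2  47.5] world [  20.4 -294.5  -47.5]
yaw 0.003
cap (array([0.58964818, 0.1798984 , 0.09073295]), np.float64(0.0020314222125917426))
```

Emit:
apply_moves(deltas=[[40,[5,59,0],0],[40,[5,59,0],0],[40,[5,59,0],0],[40,[5,59,0],0],[40,[4,58,0],0]])

```text
t: 3.85
tool_pos: [0.4435, -0.2802, 0.4044]
orientation: [-3.141, 0.023, 0.0]
force: [0.6, 0.3, 0.6]
opening: 0.0398
```

Emit:
apply_moves(deltas=[[40,[0,0,25],0],[40,[0,0,22],0],[40,[0,0,0],0]])

```text
t: 4.22
tool_pos: [0.4431, -0.2778, 0.3552]
orientation: [-3.138, 0.023, 0.006]
force: [-0.4, 0.2, -0.3]
opening: 0.0401
```

```bash
python3 - <<'E'
from go import *
need((.444,-.280,.122),-91)
im=cam('side');t=cam('top')
a=cv2.resize(im[90:190,200:320],None,fx=4,fy=4,interpolation=3)
b=cv2.resize(t[150:250,300:380],None,fx=4,fy=4,interpolation=3)
cv2.imwrite('pics/c1.png',np.hstack([a,b]))
E
```

```text
t 4.22 grasp mm [ 442.5 -277.3  188.2] ybear -90.8 open 40.1 F [-0.4  0.2 -0.3] q [-0.66 -0.05  1.76  0.    1.43  0.93]
shift tool mm [ 1.8  2.9 66.2] world [  1.5  -2.7 -66.2]
yaw 0.003
```

View pics/c1.png

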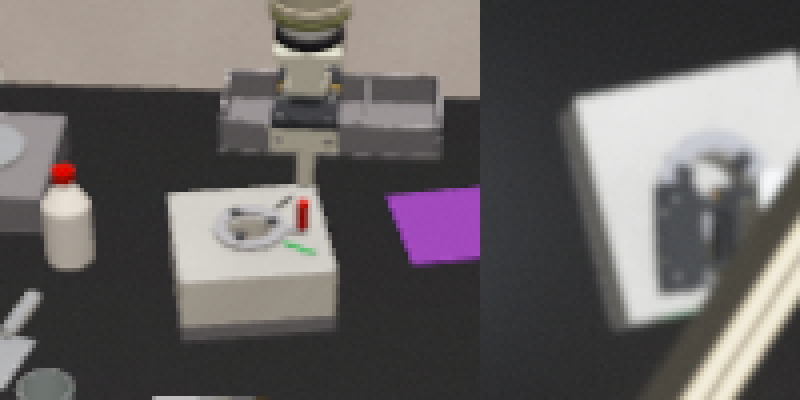

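The side crop shows the gripper right above the red post at side pixel (275,143). I descend around it.

Emit:
apply_moves(deltas=[[40,[1,2,22],0],[40,[0,0,22],0],[40,[0,0,22],0],[22,[0,0,0],0],[22,[0,0,0],0]])

```text
t: 4.95
tool_pos: [0.4455, -0.2804, 0.2935]
orientation: [3.14, -0.022, 0.003]
force: [0.2, -0.4, 0.6]
opening: 0.0247
```

```bash
python3 - <<'E'
from go import *
need((.444,-.280,.122),-91)
c=np.array([507.3,-280])
for k in np.arange(1.04,-.05,-.13):
    b=4.168-k;print(round(k,2),np.round(c+62*np.array([np.cos(b),np.sin(b)]),1),'tangent',round(np.degrees(b)+90-360,1))
E
```

```text
t 4.95 grasp mm [ 445.7 -280.6  126.5] ybear -90.8 open 24.7 F [ 0.2 -0.4  0.6] q [-0.66  0.01  1.82 -0.    1.31  0.93]
shift tool mm [-1.8 -0.6  4.5] world [-1.7  0.6 -4.5]
yaw 0.004
1.04 [ 445.3 -279.2] tangent -90.8
0.91 [ 445.7 -287.2] tangent -83.3
0.78 [ 447.2 -295.1] tangent -75.9
0.65 [ 449.6 -302.8] tangent -68.4
0.52 [ 453.1 -310.1] tangent -61.0
0.39 [ 457.4 -316.8] tangent -53.5
0.26 [ 462.6 -323. ] tangent -46.1
0.13 [ 468.6 -328.4] tangent -38.6
0.0 [ 475.2 -333. ] tangent -31.2
```

Emit:
apply_moves(deltas=[[19,[0,8,4],-0.13],[19,[0.5,8,0],-0.13],[19,[0.5,8,0],-0.13],[19,[0.5,8,0],-0.13],[19,[0.5,8,0],-0.13]])

```text
t: 5.58
tool_pos: [0.457, -0.3179, 0.2895]
orientation: [2.981, 0.988, 0.002]
force: [-0.4, 2.4, 0.1]
opening: 0.0188
```

Emit:
apply_moves(deltas=[[19,[0.5,8,0],-0.13],[19,[0.5,8,0],-0.13],[19,[0.5,8,0],-0.13],[19,[0,2,0],0],[19,[0,0,0],0]])

```text
t: 6.2
tool_pos: [0.4756, -0.3348, 0.2893]
orientation: [-2.738, -1.539, 0.001]
force: [-6.0, 3.6, 4.1]
opening: 0.019
```

```bash
python3 - <<'E'
from go import *
need((.4752,-.333,.122),-31.2)
S=cam('side')
from m import blobs
print(blobs(S,(0,150,100),(8,255,255),2,(235,110,300,178))[2])
E
```

```text
t 6.2 grasp mm [ 475.4 -334.7  122.3] ybear -31.3 open 19.0 F [-6.   3.6  4.1] q [-0.7   0.16  1.67 -0.    1.31 -0.15]
shift tool mm [ 1.4 -1.1  0.3] world [-0.2  1.7 -0.3]
yaw -0.002
[(np.int32(14), array([268.9, 135.5]), [268, 133, 3, 8])]
```

Emit:
apply_moves(deltas=[[19,[0,2,0],0],[19,[0,1,0],0],[19,[0,0,0],0]])

```text
t: 6.62
tool_pos: [0.4768, -0.3356, 0.2891]
orientation: [-2.734, -1.537, 0.005]
force: [-17.2, 10.7, 14.0]
opening: 0.0203
```

```bash
python3 - <<'E'
from go import *
need((.4752,-.333,.122),-31.2)
S=cam('side')
from m import blobs
b=blobs(S,(0,150,100),(8,255,255),2,(235,110,300,178))[2];print(b)
p=ray('side',b[0][1],.117)*1000;print(p)
E
```

```text
t 6.62 grasp mm [ 476.  -335.1  122.1] ybear -31.3 open 20.3 F [-17.2  10.7  14. ] q [-0.7   0.17  1.66 -0.    1.32 -0.15]
shift tool mm [ 1.4 -1.7  0.1] world [-0.8  2.1 -0.1]
yaw -0.002
[(np.int32(13), array([268.8, 135.6]), [268, 133, 3, 8])]
[ 477.85072535 -336.12444363  117.        ]
```

At the stop: the post stopped moving while the tangential force rose to about 20 N. I back off, rise, and refine the collar axis from the images.

Emit:
apply_moves(deltas=[[19,[0,-3,0],0],[30,[0,0,0],0],[40,[0,0,0],0],[40,[0,0,-40],0],[40,[0,0,-50],0]])

```text
t: 7.3
tool_pos: [0.4754, -0.3347, 0.3776]
orientation: [-2.736, -1.54, 0.001]
force: [-0.0, -0.6, 1.0]
opening: 0.0397
```

Emit:
apply_moves(deltas=[[60,[0,-60,0],0],[60,[0,-60,0],0],[60,[0,-60,0],0],[60,[0,-60,0],0],[60,[0,-60,0],0]])

```text
t: 7.92
tool_pos: [0.222, -0.1811, 0.3785]
orientation: [2.736, 1.541, 0.0]
force: [-0.5, 0.4, 1.5]
opening: 0.0605
```

```bash
python3 - <<'E'
from m import *
from go import need
need((.5,.2,.22),-75.75)
T2=cam('top','t2.png');S2=cam('side','s2.png')
def ring(im,n,box):
    f=4;c=cv2.resize(im[box[1]:box[3],box[0]:box[2]],None,fx=f,fy=f,interpolation=cv2.INTER_CUBIC).astype(int)
    w=(c[...,0]-c[...,2]>5).astype(np.uint8)*255   # bluish alu vs neutral white
    w=cv2.morphologyEx(w,cv2.MORPH_OPEN,np.ones((7,7)))
    cs,_=cv2.findContours(w,cv2.RETR_EXTERNAL,cv2.CHAIN_APPROX_NONE);k=max(cs,key=cv2.contourArea)
    P=np.array([ray(n,(q[0]+.5)/f-.5+np.array(box[:2]),.094)[:2]*1000 for q in k[:,0]])
    # robust circle fit, d=86
    from scipy.optimize import least_squares
    r=least_squares(lambda p:np.hypot(*(P-p[:2]).T)-p[2],[*P.mean(0),43],loss='soft_l1')
    print(n,len(P),r.x,'rms',np.std(r.fun),'bbox',P.min(0),P.max(0));
    return w
for im,n,b in((T,'top',(340,175,378,215)),(T2,'top',(340,175,378,215)),(S,'side',(245,130,280,165)),(S2,'side',(245,130,280,165))): w=ring(im,n,b)
for nm,t,s in(('0',T,S),('2',T2,S2)):
    r=blobs(t,(0,150,100),(8,255,255),3,(320,160,400,236))[2];q=blobs(s,(0,150,100),(8,255,255),2,(235,110,300,178))[2]
    print(nm,r[:1],q[:1], tri(('top',r[0][1]),('side',q[0][1])) if r else '')
for t in(T,T2):print('mixer',rect(t,'top',(0,0,190),(180,60,255),(315,158,400,236),.086))
print('side mixer',rect(S,'side',(0,0,195),(180,60,255),(238,130,290,165),.086))
a=cv2.resize(T2[150:235,310:400],None,fx=4.4,fy=4.4,interpolation=3);b=cv2.resize(S2[125:180,235:295],None,fx=6.6,fy=6.8,interpolation=3)
cv2.imwrite('pics/c2.png',np.hstack([a[:374],b[:374]]))
E
```

```text
t 7.92 grasp mm [ 222.1 -181.3  211.5] ybear -31.2 open 60.5 F [-0.5  0.4  1.5] q [-0.86 -0.84  2.29 -0.    1.69 -0.32]
shift tool mm [470.1  39.9  -8.7] world [277.9 381.3   8.5]
yaw 0.777
top 386 [ 583904.21006606 -645935.04070982  870180.30442618] rms 0.00068472317233042 bbox [ 469.98895486 -320.39271058] [ 558.00778267 -240.86206357]
top 392 [ 475103.11729244 -525525.10937888  707895.89589715] rms 0.0008686954853981876 bbox [ 466.79153309 -323.28178589] [ 558.82331678 -240.12517627]Traceback (most recent call last):
  File "<stdin>", line 16, in <module>
  File "<stdin>", line 9, in ring
ValueError: max() iterable argument is empty
```

```bash
python3 - <<'E'
from m import *
T2=cv2.imread('pics/t2.png');S2=cv2.imread('pics/s2.png')
d=(T2.astype(int)[...,0]-T2.astype(int)[...,2])
print(d[178:214:3,338:380:2]);
d=(S2.astype(int)[...,0]-S2.astype(int)[...,2]);print(d[132:164:2,242:286:2])
for nm,t,s in(('0',T,S),('2',T2,S2)):
    r=blobs(t,(0,150,100),(8,255,255),3,(320,160,400,236))[2];q=blobs(s,(0,150,100),(8,255,255),2,(235,110,300,178))[2]
    print(nm,r[:1],q[:1], tri(('top',r[0][1]),('side',q[0][1])) if r else '')
for t in(T,T2):print('mixer',rect(t,'top',(0,0,190),(180,60,255),(315,158,400,236),.086))
print('side mixer',rect(S,'side',(0,0,195),(180,60,255),(238,130,290,165),.086))
a=cv2.resize(T2[150:235,310:400],None,fx=4.4,fy=4.4,interpolation=3);b=cv2.resize(S2[125:180,235:295],None,fx=6.6,fy=6.8,interpolation=3)
cv2.imwrite('pics/c2.png',np.hstack([a[:374],b[:374]]))
E
```

```text
[[  -1    0    0   -1   -1    0   -1    0   -1   -1    0   -1    0   -1
    -1   -1    0   -1   -1   -1    0]
 [   0   -1   -1    0    0   -1    0   -1   -1    1    2    0    0    0
    -1   -1   -1    0    0   -1   -2]
 [  -1   -1    0   -1   -1    0    2    7    9   10   12   11    9    8
     4   -1   -1   -1   -1    0    0]
 [  -1   -1   -1   -1    0    5   11   10    9    6    5    5    8   10
     7    4    2   -1   -1   -1   -1]
 [   1    0   -1    0    3   10   10    3   -1   -4   -6   -8   -5   -3
     4   10    7    2   -1   -2    0]
 [   0    0   -1    0    6    8    3    0   -1   -1   -2   -2   -4   -6
    -1    9   11    6    0   -1   -1]
 [  -1   -1   -1    1   10   10    4    1   -1   -2   -1   -1   -4   -5
    -4    7   11    8    0    0   -1]
 [   0   -3   -1   -1    8   11    6    0   -1   -2   -1   -1   -3   -6
    -1    9   10    6    0   -1   -2]
 [   0   -1   -1   -1    3    9   11    7    2   -1   -1   -2   -2   -1
     9   10   11    9    3   -6  -57]
 [  -1   -1   -1   -1    0    2    8   11   11    9    7    3    5   10
    11    8    4    5   -6  -41 -136]

[... 2093 characters left out ...]
214.9]), [360, 214, 4, 3])] [(np.int32(14), array([275.5, 143. ]), [275, 140, 2, 7])] (array([ 0.44431779, -0.27973358,  0.11519041]), np.float64(0.002228679705911725))
2 [(np.int32(12), array([379. , 204.5]), [377, 203, 5, 4])] [(np.int32(22), array([269.5, 135.8]), [268, 133, 4, 8])] (array([ 0.47499297, -0.33399954,  0.1175296 ]), np.float64(0.0012368592313942311))
mixer ((507.309326171875, -279.944580078125), (177.31094360351562, 177.75982666015625), 10.685469627380371)
mixer ((507.3189697265625, -280.0615234375), (177.6477508544922, 177.69369506835938), 10.804656028747559)
side mixer ((507.07037353515625, -279.56243896484375), (172.87249755859375, 167.38592529296875), 10.94235897064209)
```

View pics/c2.png

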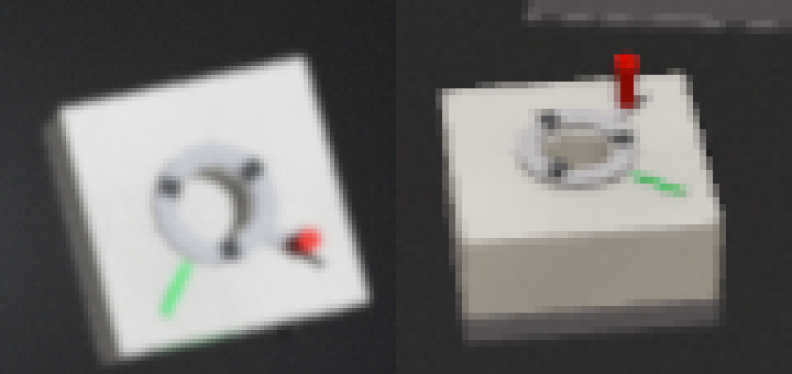

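Collar open is confirmed: the red post lies over the black stripe, and its triangulated position (475,-334) agrees with the model to 1 mm. The collar axis is at (507.2,-280). Now to the bottle.

Emit:
apply_moves(deltas=[[60,[0,0,0],0.188],[60,[0,0,0],0.188],[60,[0,0,0],0.188],[60,[0,0,0],0.188],[60,[0,0,0],0.025]])

```text
t: 8.65
tool_pos: [0.2236, -0.1824, 0.3786]
orientation: [3.117, 0.392, 0.0]
force: [-0.1, 0.2, -0.1]
opening: 0.0598
```

Emit:
apply_moves(deltas=[[60,[49,-29,0],0],[60,[49,-29,0],0],[60,[49,-29,0],0],[60,[49,-29,0],0],[60,[49,-29,0],0]])

```text
t: 9.28
tool_pos: [0.4262, 0.0211, 0.3784]
orientation: [3.116, 0.4, 0.001]
force: [0.8, -1.4, 0.9]
opening: 0.0599
```

Emit:
apply_moves(deltas=[[60,[49,-29,0],0],[60,[49,-29,0],0],[60,[49,-29,0],0],[60,[49,-29,0],0],[60,[0,0,0],0]])

```text
t: 9.9
tool_pos: [0.5875, 0.1829, 0.3749]
orientation: [-3.115, -0.403, 0.006]
force: [-0.2, -0.5, -0.8]
opening: 0.06
```

```bash
python3 - <<'E'
from go import *
need((.5895,.181,.092),-75.75)
E
```

```text
t 9.9 grasp mm [586.8 182.9 207.9] ybear -75.3 open 60.0 F [-0.2 -0.5 -0.8] q [0.22 0.19 1.48 0.   1.48 1.53]
shift tool mm [  2.6   2.6 115.9] world [   2.7   -1.9 -115.9]
yaw 0.008
```

Emit:
apply_moves(deltas=[[60,[2,2,40],0.008],[60,[0,0,40],0],[60,[0,0,25],0],[60,[0,0,0],0]])

```text
t: 10.4
tool_pos: [0.5868, 0.178, 0.2707]
orientation: [3.118, 0.383, -0.008]
force: [0.4, 0.6, -0.0]
opening: 0.0598
```

```bash
python3 - <<'E'
from go import *
need((.5895,.181,.092),-75.75)
im=cam('side');t=cam('top')
a=cv2.resize(im[170:250,190:270],None,fx=5,fy=5,interpolation=3)
b=cv2.resize(t[140:220,165:245],None,fx=5,fy=5,interpolation=3)
cv2.imwrite('pics/c3.png',np.hstack([a,b]))
E
```

```text
t 10.4 grasp mm [586.  177.8 103.7] ybear -76.0 open 59.8 F [ 0.4  0.6 -0. ] q [ 0.21  0.27  1.58 -0.    1.3   1.54]
shift tool mm [ 4.2 -2.3 11.7] world [  3.5   3.2 -11.7]
yaw -0.004
```

View pics/c3.png

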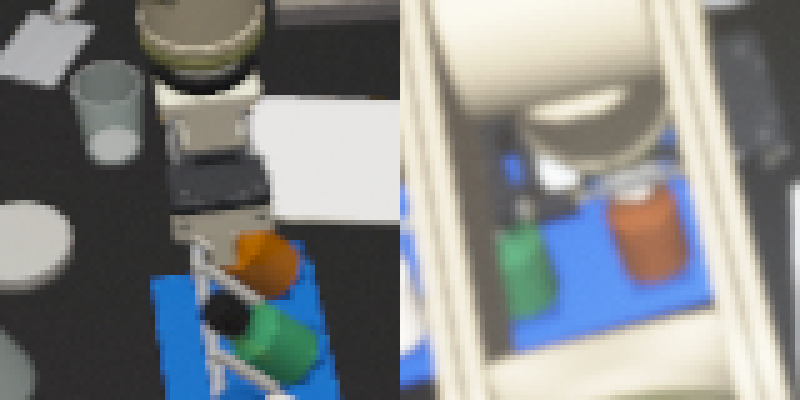

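The cap is hidden behind the near finger at side crop (210,225), with the amber body at (265,262). The gripper straddles the amber cap. I go down and close.

Emit:
apply_moves(deltas=[[60,[3,-2,6],0],[60,[0,0,5],0],[25,[0,0,0],0],[20,[0,0,0],0],[20,[0,0,0],0]], grip_force=15)

```text
t: 11.12
tool_pos: [0.5906, 0.1814, 0.2625]
orientation: [-3.118, -0.381, -0.0]
force: [-0.3, -0.3, -0.1]
opening: 0.0345
```

Emit:
apply_moves(deltas=[[15,[0,0,0],0],[15,[0,0,0],0],[15,[0,0,0],0]])

```text
t: 11.5
tool_pos: [0.5906, 0.1817, 0.2625]
orientation: [-3.118, -0.381, -0.0]
force: [-1.5, 2.7, 1.4]
opening: 0.0277
```

```bash
python3 - <<'E'
from go import *
need((.5895,.181,.092),-75.75)
E
```

```text
t 11.5 grasp mm [590.6 181.7  95.5] ybear -76.1 open 27.7 F [-1.5  2.7  1.4] q [0.22 0.28 1.58 0.   1.28 1.54]
shift tool mm [-1.2  0.5  3.5] world [-1.1 -0.7 -3.5]
yaw -0.006
```

Emit:
apply_moves(deltas=[[15,[0,0,-15],0],[15,[0,0,-30],0],[15,[0,0,-40],0],[15,[0,0,-40],0],[15,[0,0,-10],0]])

```text
t: 12.12
tool_pos: [0.5913, 0.1813, 0.4016]
orientation: [-3.118, -0.38, -0.01]
force: [1.0, 0.2, -1.9]
opening: 0.0276
```

```bash
python3 - <<'E'
from go import *
need((.54,.0,.12),-75.75)
cam('side','s4.png')
E
```

```text
t 12.12 grasp mm [592.3 181.5 234.6] ybear -76.1 open 27.6 F [ 1.   0.2 -1.9] q [ 0.21  0.18  1.44 -0.    1.52  1.54]
shift tool mm [-95.1 163.5 114.1] world [ -52.3 -181.5 -114.6]
yaw -0.006
```

View pics/s4.png

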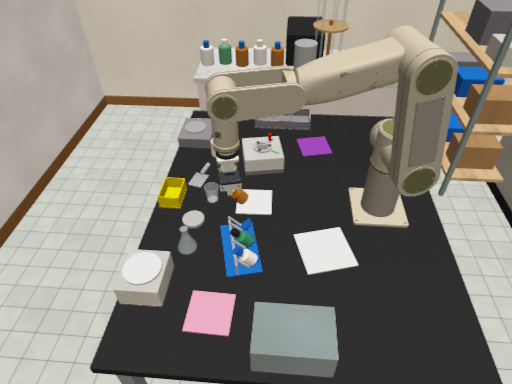

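Emit:
apply_moves(deltas=[[15,[-20,33,0],0],[15,[-20,33,0],0],[15,[-20,33,0],0],[15,[-20,33,0],0],[15,[-15,31,0],0]])

```text
t: 12.8
tool_pos: [0.5364, -0.0009, 0.3949]
orientation: [-3.118, -0.38, 0.005]
force: [1.0, -0.1, -1.9]
opening: 0.0277
```

Emit:
apply_moves(deltas=[[15,[0,0,30],0],[15,[0,0,40],0],[15,[0,0,35],0],[15,[0,0,10],0],[15,[0,0,0],0]])

```text
t: 13.42
tool_pos: [0.537, 0.0004, 0.2812]
orientation: [-3.118, -0.38, 0.004]
force: [-0.7, -0.5, -0.5]
opening: 0.0278
```

Emit:
apply_moves(deltas=[[15,[0,0,0],0],[15,[0,0,0],0],[15,[0,0,0],0],[15,[0,0,0],0]], grip_force=3)

```text
t: 13.92
tool_pos: [0.5377, 0.0004, 0.2827]
orientation: [3.118, 0.381, 0.001]
force: [-0.9, 0.0, -2.5]
opening: 0.0275
```

```bash
python3 - <<'E'
from m import *
from go import *
need((.54,.0,.12),-75.75)
im=cam('side','s5.png');t=cam('top','t5.png')
print(blobs(im,(5,100,40),(18,255,220),20,(220,150,310,230))[2][:2],blobs(t,(5,100,40),(18,255,220),5,(225,160,310,235))[2][:2])
a=cv2.resize(im[150:230,215:305],None,fx=4.4,fy=4.4,interpolation=3);b=cv2.resize(t[150:230,225:315],None,fx=4.4,fy=4.4,interpolation=3)
cv2.imwrite('pics/c5.png',np.hstack([a,b]))
E
```

```text
t 13.93 grasp mm [5.378e+02 4.000e-01 1.157e+02] ybear -76.1 open 27.5 F [-0.9  0.  -2.5] q [-0.09  0.06  1.8  -0.    1.29  1.23]
shift tool mm [ 2.1  0.9 -4.3] world [ 2.2 -0.4  4.3]
yaw -0.006
[(np.int32(125), array([249.7, 191.3]), [244, 185, 13, 14])] [(np.int32(8), array([270.2, 194.9]), [269, 194, 4, 3])]
```

View pics/c5.png

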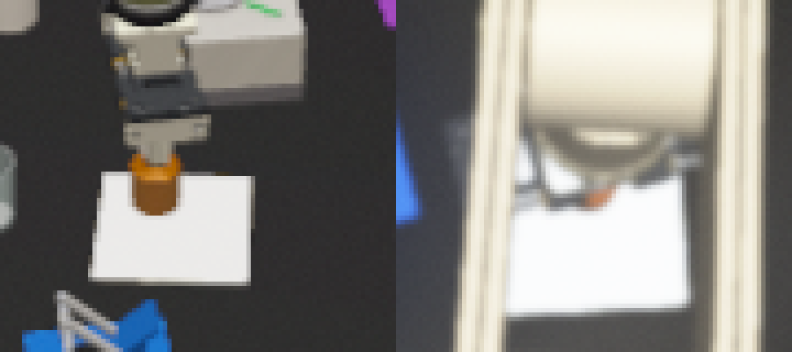

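The bottle swung upright under the light grip, hanging straight below the pads over the tile (side crop (157,185)). I lower it until it touches.

Emit:
apply_moves(deltas=[[15,[-10,0,8],0],[15,[0,0,8],0],[15,[0,0,6],0],[15,[0,0,0],0],[15,[0,0,0],0]])

```text
t: 14.65
tool_pos: [0.528, -0.0021, 0.2604]
orientation: [3.118, 0.38, 0.0]
force: [0.7, -0.1, -1.9]
opening: 0.0279
```

Emit:
apply_moves(deltas=[[15,[0,0,3],0],[15,[0,0,0],0],[15,[0,0,0],0]])

```text
t: 15.02
tool_pos: [0.5279, -0.0021, 0.2573]
orientation: [3.118, 0.38, 0.0]
force: [-0.6, 0.3, -2.5]
opening: 0.028
```

Emit:
apply_moves(deltas=[[15,[0,0,3],0],[15,[0,0,0],0],[15,[0,0,0],0]])

```text
t: 15.4
tool_pos: [0.528, -0.0021, 0.2545]
orientation: [3.118, 0.38, 0.001]
force: [0.7, -0.6, 0.9]
opening: 0.0283
```

```bash
python3 - <<'E'
from m import *
from go import *
need(None)
im=cam('side','s6.png');
print(blobs(im,(5,100,40),(18,255,220),20,(220,150,310,230))[2][:2])
E
```

```text
t 15.4 grasp mm [528.1  -2.1  87.5] ybear -76.1 open 28.3 F [ 0.7 -0.6  0.9] q [-0.1   0.06  1.84 -0.    1.23  1.23]
[(np.int32(111), array([252.5, 196.3]), [248, 189, 10, 14])]
```

Emit:
apply_moves(deltas=[[15,[0,0,1.5],0],[15,[0,0,0],0],[15,[0,0,0],0]])

```text
t: 15.82
tool_pos: [0.5282, -0.002, 0.2534]
orientation: [3.118, 0.38, 0.002]
force: [1.7, 1.4, 4.4]
opening: 0.0279
```

Emit:
apply_moves(deltas=[[15,[0,0,1],0],[15,[0,0,0],0],[15,[0,0,0],0]])

```text
t: 16.2
tool_pos: [0.5278, -0.0021, 0.2518]
orientation: [3.118, 0.38, 0.0]
force: [1.9, 0.1, 3.7]
opening: 0.0277
```

Contact (+4 N). I release and rise.

Emit:
apply_moves(deltas=[[34,[0,0,0],0],[45,[0,0,0],0],[55,[0,0,0],0],[60,[0,0,0],0],[60,[0,0,0],0]])

```text
t: 16.82
tool_pos: [0.5278, -0.002, 0.2517]
orientation: [-3.118, -0.38, 0.0]
force: [0.2, -0.4, -0.8]
opening: 0.0596
```

Emit:
apply_moves(deltas=[[60,[0,0,-30],0],[60,[0,0,-40],0],[60,[0,0,-30],0],[60,[-60,0,0],0],[60,[-60,0,0],0]])

```text
t: 17.45
tool_pos: [0.4104, -0.0311, 0.3521]
orientation: [3.118, 0.382, 0.0]
force: [-0.5, -1.1, 2.1]
opening: 0.0601
```

Emit:
apply_moves(deltas=[[60,[-50,0,0],0],[60,[0,0,0],0]])

```text
t: 17.7
tool_pos: [0.3606, -0.0432, 0.3517]
orientation: [3.118, 0.378, 0.002]
force: [0.5, 0.1, -0.0]
opening: 0.0602
```

```bash
python3 - <<'E'
from m import *
from go import *
need((.528,-.0021,.2))
im=cam('side','s7.png');t=cam('top','t7.png')
print(blobs(im,(5,100,40),(18,255,220),20,(220,150,310,230))[2][:2],blobs(t,(5,100,40),(18,255,220),5,(225,160,310,235))[2][:2])
print('expect cap top', proj('top',(.528,-.002,.096)),proj('side',(.528,-.002,.096)),proj('side',(.528,-.002,.082)),'foot',proj('side',(.528,-.002,.006)))
a=cv2.resize(im[165:215,225:285],None,fx=6.6,fy=6.6,interpolation=3);b=cv2.resize(t[160:210,240:300],None,fx=6.6,fy=6.6,interpolation=3)
cv2.imwrite('pics/c7.png',np.hstack([a,b]))
E
```

```text
t 17.7 grasp mm [360.8 -43.3 184.7] ybear -76.2 open 60.2 F [ 0.5  0.1 -0. ] q [-0.26 -0.54  2.17 -0.    1.52  1.07]
shift tool mm [ 1.723e+02 -1.000e-01 -1.510e+01] world [167.2  41.2  15.3]
[(np.int32(116), array([252.5, 196.1]), [248, 189, 10, 14])] [(np.int32(47), array([268.1, 197.3]), [263, 193, 12, 8])]
expect cap top [269.25693203 191.38164759] [252.14045816 184.28621443] [252.20452944 186.79154723] foot [252.53935113 199.88383688]
```

View pics/c7.png

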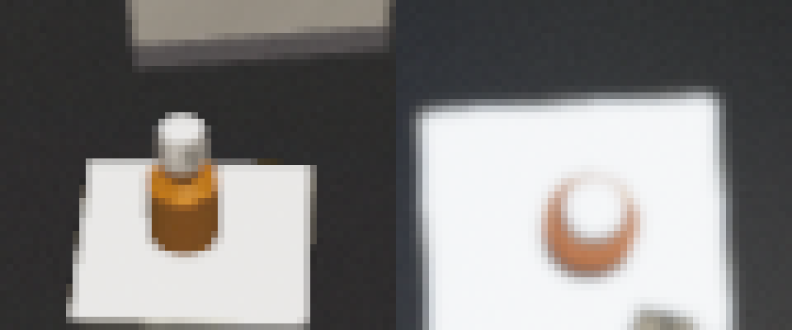

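The bottle stands upright near the tile's middle (top crop (590,222)) and agrees with the robot's coordinates. I regrasp with the jaws turned 90°, which also centres the other axis.

Emit:
apply_moves(deltas=[[60,[0,0,0],-0.175],[60,[0,0,0],-0.175],[60,[0,0,0],-0.175],[60,[0,0,0],-0.175],[60,[0,0,0],-0.175]])

```text
t: 18.42
tool_pos: [0.3641, -0.0427, 0.3519]
orientation: [-2.658, -1.674, 0.0]
force: [0.4, 0.2, -0.1]
opening: 0.06
```

Emit:
apply_moves(deltas=[[60,[0,0,0],-0.175],[60,[0,0,0],-0.175],[60,[0,0,0],-0.175],[60,[0,0,0],-0.171],[60,[0,0,0],0]])

```text
t: 19.05
tool_pos: [0.3638, -0.0428, 0.3518]
orientation: [-1.936, -2.474, 0.0]
force: [-0.5, 0.1, 0.6]
opening: 0.06
```

Emit:
apply_moves(deltas=[[60,[0,40,0],0],[60,[0,40,0],0],[60,[0,40,0],0],[60,[0,40,0],0],[60,[0,12,0],0]])

```text
t: 19.68
tool_pos: [0.5318, -0.0008, 0.3509]
orientation: [-1.939, -2.471, 0.001]
force: [-0.4, -0.3, 0.9]
opening: 0.06
```

```bash
python3 - <<'E'
from go import *
need((.528,-.0021,.089),14)
for z in(.046,.006):print(proj('top',(.528,-.002,z)))
E
```

```text
t 19.68 grasp mm [531.7  -0.7 183.9] ybear 13.8 open 60.0 F [-0.4 -0.3  0.9] q [-0.1  -0.02  1.75  0.    1.42 -0.34]
shift tool mm [-0.5 -3.8 94.9] world [ -3.7  -1.4 -94.9]
yaw -0.004
[268.65888809 193.85350448]
[268.21267759 195.69779794]
```

Emit:
apply_moves(deltas=[[60,[0,-4,30],0],[60,[0,0,40],0],[60,[0,0,20],0],[60,[0,0,5],0],[60,[0,0,0],0]])

```text
t: 20.3
tool_pos: [0.526, -0.0025, 0.2571]
orientation: [1.937, 2.473, 0.0]
force: [0.6, 0.2, 0.2]
opening: 0.0603
```

```bash
python3 - <<'E'
from go import *
need((.528,-.0021,.089),14)
E
```

```text
t 20.3 grasp mm [526.   -2.5  90.1] ybear 13.9 open 60.3 F [0.6 0.2 0.2] q [-0.1   0.05  1.85 -0.    1.24 -0.34]
shift tool mm [-0.1  2.   1.1] world [ 2.   0.4 -1.1]
yaw -0.003
```

Emit:
apply_moves(deltas=[[60,[0,2,1],0],[40,[0,0,0],0],[30,[0,0,0],0],[22,[0,0,0],0],[22,[0,0,0],0]])

```text
t: 20.92
tool_pos: [0.5279, -0.002, 0.2559]
orientation: [1.936, 2.474, 0.0]
force: [0.5, 0.4, -1.1]
opening: 0.0277
```

Emit:
apply_moves(deltas=[[20,[0,0,0],0],[20,[0,0,0],0],[20,[0,0,0],0]], grip_force=15)

```text
t: 21.3
tool_pos: [0.5279, -0.002, 0.2559]
orientation: [1.936, 2.474, 0.0]
force: [1.2, 0.7, -0.1]
opening: 0.0275
```

```bash
python3 - <<'E'
from m import *
from go import *
need((.528,-.0021,.089),14)
im=cam('side','s8.png')
print(blobs(im,(5,100,40),(18,255,220),20,(220,150,310,230))[2][:2],'before 252.5,196.1')
E
```

```text
t 21.3 grasp mm [527.9  -2.   88.9] ybear 13.9 open 27.5 F [ 1.2  0.7 -0.1] q [-0.1   0.06  1.84  0.    1.24 -0.34]
shift tool mm [-0.1  0.1 -0.1] world [ 0.1 -0.1  0.1]
yaw -0.001
[(np.int32(114), array([252.6, 196.2]), [248, 190, 10, 13])] before 252.5,196.1
```

Emit:
apply_moves(deltas=[[20,[0,0,-15],0],[20,[0,0,-40],0],[20,[0,0,-45],0],[20,[0,0,-45],0],[20,[0,0,-5],0]])

```text
t: 21.98
tool_pos: [0.5286, -0.0021, 0.4109]
orientation: [1.932, 2.469, 0.006]
force: [-0.1, 0.2, -2.3]
opening: 0.0277
```

Emit:
apply_moves(deltas=[[20,[-40,-13,0],0],[20,[-40,-13,0],0],[20,[-40,-13,0],0],[20,[-40,-13,0],0],[20,[-40,-13,0],0]])

```text
t: 22.6
tool_pos: [0.5122, -0.2129, 0.4043]
orientation: [-1.934, -2.472, 0.001]
force: [0.0, 1.1, -2.3]
opening: 0.0275
```

Emit:
apply_moves(deltas=[[20,[-35,-12,0],0],[20,[-20,-7,0],0],[20,[-10,-3,0],0],[20,[0,0,0],0],[20,[0,0,0],0]])

```text
t: 23.22
tool_pos: [0.5074, -0.2791, 0.4057]
orientation: [-1.934, -2.475, -0.001]
force: [-0.4, 0.8, -2.2]
opening: 0.0275
```

```bash
python3 - <<'E'
from m import *
from go import *
need((.5067,-.280,.2),14)
E
```

```text
t 23.23 grasp mm [ 507.4 -279.   238.7] ybear 14.0 open 27.5 F [-0.4  0.8 -2.2] q [-0.59  0.07  1.55  0.    1.52 -0.84]
shift tool mm [-0.8 -0.9 38.7] world [ -0.7  -1.  -38.7]
yaw -0.0
```

Emit:
apply_moves(deltas=[[20,[-1,-1,20],0],[20,[0,0,18],0],[20,[0,0,6],0],[20,[0,0,0],0],[20,[0,0,0],0]])

```text
t: 23.85
tool_pos: [0.5066, -0.2815, 0.3624]
orientation: [1.935, 2.474, 0.0]
force: [-0.3, -0.0, -2.4]
opening: 0.0274
```

Emit:
apply_moves(deltas=[[20,[0,0,4],0],[20,[0,0,4],0],[20,[0,0,4],0],[20,[0,0,0],0],[20,[0,0,0],0]])

```text
t: 24.48
tool_pos: [0.5064, -0.2814, 0.3498]
orientation: [-1.936, -2.474, -0.0]
force: [-0.1, 0.1, -1.3]
opening: 0.0272
```

```bash
python3 - <<'E'
from go import *
need((.5067,-.280,.125),14)
E
```

```text
t 24.48 grasp mm [ 506.4 -281.4  182.8] ybear 13.9 open 27.2 F [-0.1  0.1 -1.3] q [-0.6   0.11  1.62  0.    1.42 -0.84]
shift tool mm [ 1.3  0.6 57.8] world [  0.3   1.4 -57.8]
yaw -0.001
```

Emit:
apply_moves(deltas=[[20,[1.3,0.5,0],0],[20,[0,0,3],0],[20,[0,0,3],0],[20,[0,0,0],0],[20,[0,0,0],0]])

```text
t: 25.1
tool_pos: [0.5065, -0.28, 0.3437]
orientation: [-1.936, -2.474, 0.0]
force: [0.6, 0.3, -3.5]
opening: 0.0275
```

Emit:
apply_moves(deltas=[[20,[0,0,3],0],[20,[0,0,3],0],[20,[0,0,3],0],[20,[0,0,0],0],[20,[0,0,0],0]])

```text
t: 25.72
tool_pos: [0.5066, -0.28, 0.3348]
orientation: [1.936, 2.474, -0.0]
force: [0.1, -0.7, -1.7]
opening: 0.0277
```

```bash
python3 - <<'E'
from go import *
need((.5067,-.280,.125),14)
E
```

```text
t 25.73 grasp mm [ 506.6 -280.   167.8] ybear 13.9 open 27.7 F [ 0.1 -0.7 -1.7] q [-0.59  0.12  1.63 -0.    1.39 -0.84]
shift tool mm [-0.   0.1 42.8] world [  0.1  -0.  -42.8]
yaw -0.001
```

The foot is at 85 mm, below the mixer's top, with no contact force. I continue down.

Emit:
apply_moves(deltas=[[20,[0,0,4],0],[20,[0,0,5],0],[20,[0,0,5],0],[20,[0,0,4],0],[20,[0,0,0],0]])

```text
t: 26.35
tool_pos: [0.5064, -0.2799, 0.3162]
orientation: [-1.935, -2.474, 0.0]
force: [0.3, -0.7, -1.6]
opening: 0.0279
```

Emit:
apply_moves(deltas=[[20,[0,0,5],0],[20,[0,0,5],0],[20,[0,0,5],0],[20,[0,0,3],0],[20,[0,0,0],0]])

```text
t: 26.98
tool_pos: [0.5065, -0.2799, 0.2984]
orientation: [-1.936, -2.474, 0.0]
force: [0.2, -0.2, -3.4]
opening: 0.0276
```

Emit:
apply_moves(deltas=[[20,[0,0,2],0],[20,[0,0,2],0],[20,[0,0,0],0],[20,[0,0,0],0]])

```text
t: 27.48
tool_pos: [0.5066, -0.28, 0.2948]
orientation: [1.936, 2.474, -0.0]
force: [0.0, 0.2, -2.2]
opening: 0.0272
```

```bash
python3 - <<'E'
from go import *
need((.5067,-.280,.125),14)
E
```

```text
t 27.48 grasp mm [ 506.6 -280.   127.8] ybear 13.9 open 27.2 F [ 0.   0.2 -2.2] q [-0.59  0.15  1.67 -0.    1.32 -0.84]
shift tool mm [-0.   0.1  2.8] world [ 0.1  0.  -2.8]
yaw -0.001
```

Emit:
apply_moves(deltas=[[20,[0,0,1.5],0],[20,[0,0,0],0],[20,[0,0,0],0]])

```text
t: 27.85
tool_pos: [0.5066, -0.28, 0.2933]
orientation: [-1.936, -2.474, 0.0]
force: [-0.2, -0.3, -1.7]
opening: 0.0279
```

Emit:
apply_moves(deltas=[[20,[0,0,1.5],0],[20,[0,0,0],0],[20,[0,0,0],0]])

```text
t: 28.22
tool_pos: [0.5067, -0.28, 0.2921]
orientation: [1.935, 2.474, 0.0]
force: [0.3, 1.3, 1.7]
opening: 0.0274
```

Emit:
apply_moves(deltas=[[20,[0,0,1],0],[20,[0,0,0],0],[20,[0,0,0],0]])

```text
t: 28.6
tool_pos: [0.5069, -0.2801, 0.2921]
orientation: [1.935, 2.473, 0.0]
force: [-2.2, 2.0, 8.7]
opening: 0.0277
```

The bottle is home: contact at grasp z 0.125, exactly as expected. I release, rise, turn and go to the handle.

Emit:
apply_moves(deltas=[[34,[0,0,0],0],[42,[0,0,0],0],[46,[0,0,0],0],[46,[0,0,0],0],[46,[0,0,-15],0]])

```text
t: 29.22
tool_pos: [0.506, -0.2797, 0.3048]
orientation: [-1.934, -2.472, 0.0]
force: [0.6, -1.1, 0.2]
opening: 0.0462
```

Emit:
apply_moves(deltas=[[46,[0,0,-40],0.157],[40,[0,0,-30],0.157],[40,[0,0,0],0.157],[40,[0,0,0],0.157],[40,[0,0,0],0.157]])

```text
t: 29.85
tool_pos: [0.5067, -0.2801, 0.3773]
orientation: [2.738, 1.538, 0.001]
force: [-0.1, -0.2, 0.6]
opening: 0.0397
```

```bash
python3 - <<'E'
from m import *
from go import *
need((.4755,-.334,.122),-31)
im=cam('side','s9.png')
print('red',blobs(im,(0,150,100),(8,255,255),2,(235,110,300,178))[2])
print('cap top exp',proj('side',(.507,-.28,.132)),proj('side',(.507,-.28,.118)))
cv2.imwrite('pics/c9.png',cv2.resize(im[110:180,225:305],None,fx=7,fy=7,interpolation=3))
E
```

```text
t 29.85 grasp mm [ 506.9 -280.2  210.3] ybear -31.4 open 39.7 F [-0.1 -0.2  0.6] q [-0.59  0.09  1.59  0.    1.47 -0.05]
shift tool mm [-62.3   1.1  88.3] world [-31.4 -53.8 -88.3]
yaw -0.006
red [(np.int32(22), array([269.5, 135.8]), [268, 133, 4, 8])]
cap top exp [261.88259475 139.440381  ] [261.88763932 141.93406089]
```

View pics/c9.png

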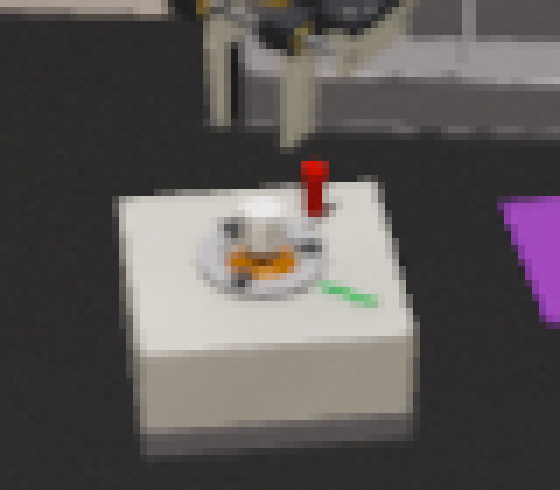

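The bottle sits home, with its cap top at side pixel (262.5,139.3) against (261.9,139.4) expected. The handle is still open. Now I lock.

Emit:
apply_moves(deltas=[[40,[-31,1,0],0],[40,[-31,0,0],0],[40,[0,0,0],0],[40,[0,0,30],0],[40,[0,0,20],0]])

```text
t: 30.52
tool_pos: [0.4756, -0.333, 0.325]
orientation: [-2.733, -1.548, -0.0]
force: [0.0, 0.1, -0.2]
opening: 0.0399
```

Emit:
apply_moves(deltas=[[40,[0,0,20],0],[40,[0,0,15],0],[40,[0,0,3],0],[19,[0,0,0],0],[19,[0,0,0],0]])

```text
t: 31.15
tool_pos: [0.4758, -0.3339, 0.2888]
orientation: [2.734, 1.545, 0.001]
force: [-1.0, -0.6, 0.5]
opening: 0.0243
```

```bash
python3 - <<'E'
from go import *
need((.4755,-.334,.122),-31)
E
```

```text
t 31.15 grasp mm [ 476.  -334.1  121.8] ybear -31.1 open 24.3 F [-1.  -0.6  0.5] q [-0.7   0.16  1.67 -0.    1.31 -0.16]
shift tool mm [-0.2 -0.5 -0.2] world [-0.5  0.1  0.2]
yaw -0.001
```

Emit:
apply_moves(deltas=[[19,[0.5,-8,0],0.13],[19,[0.5,-8,0],0.13],[19,[0.5,-8,0],0.13],[19,[0.5,-8,0],0.13],[19,[0.5,-8,0],0.13]])

```text
t: 31.78
tool_pos: [0.4499, -0.3043, 0.289]
orientation: [3.084, 0.584, 0.001]
force: [0.0, -3.5, 1.1]
opening: 0.0185
```

Emit:
apply_moves(deltas=[[19,[0.5,-8,0],0.13],[19,[0.5,-8,0],0.13],[19,[0.5,-8,0],0.13],[19,[0.5,-8,0],0.13],[19,[0,0,0],0]])

```text
t: 32.4
tool_pos: [0.4463, -0.2721, 0.2887]
orientation: [3.133, -0.22, 0.002]
force: [-0.3, 0.3, -1.1]
opening: 0.0194
```

```bash
python3 - <<'E'
from go import *
need((.4519,-.2516,.122),-117.1)
E
```

```text
t 32.4 grasp mm [ 446.5 -272.3  121.7] ybear -98.0 open 19.4 F [-0.3  0.3 -1.1] q [-0.65  0.01  1.83  0.    1.3   1.07]
shift tool mm [  2.5 -21.2  -0.3] world [ 5.4 20.7  0.3]
yaw 0.333
```

Then close on the post to take up the slack.

Emit:
apply_moves(deltas=[[19,[0.5,-8,0],0.13],[19,[0.5,-8,0],0.13],[19,[0,-4,0],0.073],[10,[0,0,0],0],[10,[0,0,0],0]], grip_force=5)

```text
t: 33.02
tool_pos: [0.452, -0.2533, 0.2884]
orientation: [3.055, -0.733, 0.001]
force: [-0.8, -0.1, 4.5]
opening: 0.016
```

```bash
python3 - <<'E'
from m import *
from go import *
need((.4519,-.2516,.122),-117.1)
im=cam('side','s10.png')
r=blobs(im,(0,150,100),(8,255,255),2,(235,110,300,178))[2][0];print(r)
p=ray('side',r[1],.117)*1000;print(p,'expected px',proj('side',(.4519,-.2516,.115)))
d=p[:2]-[507.1,-280];print('c by side',4.168-np.arctan2(d[1],d[0])%(2*np.pi))
E
```

```text
t 33.02 grasp mm [ 452.1 -253.4  121.4] ybear -117.0 open 16.0 F [-0.8 -0.1  4.5] q [-0.61 -0.    1.85  0.    1.3   1.43]
shift tool mm [-1.  -1.5 -0.6] world [-0.2  1.8  0.6]
yaw 0.002
(np.int32(3), array([275., 144.]), [275, 143, 1, 3])
[ 445.08797128 -268.72737017  117.        ] expected px [273.34620097 146.44579782]
c by side 1.2062251855018085
```

Emit:
apply_moves(deltas=[[10,[0,-1.5,0],0.02],[10,[0,0,0],0],[10,[0,0,0],0],[30,[0,0,0],0],[40,[0,0,0],0]])

```text
t: 33.7
tool_pos: [0.4525, -0.2516, 0.2874]
orientation: [-3.046, 0.768, 0.0]
force: [-0.0, -0.5, 0.2]
opening: 0.031
```

Emit:
apply_moves(deltas=[[40,[0,0,0],0],[40,[0,0,-30],0],[40,[0,0,-40],0],[40,[-60,0,-30],0],[40,[-60,0,0],0]])

```text
t: 34.33
tool_pos: [0.3502, -0.1967, 0.3881]
orientation: [3.045, -0.767, 0.005]
force: [0.7, -0.3, 1.3]
opening: 0.0397
```

Emit:
apply_moves(deltas=[[40,[-60,0,-30],0],[40,[0,60,-40],0],[40,[0,60,-40],0],[40,[0,0,0],0]])

```text
t: 34.83
tool_pos: [0.2504, -0.264, 0.486]
orientation: [3.04, -0.776, 0.006]
force: [0.7, -0.3, 0.7]
opening: 0.0402
```

```bash
python3 - <<'E'
from m import *
from go import *
need(None)
im=cam('side','s11.png');t=cam('top','t11.png')
q=blobs(im,(0,150,100),(8,255,255),2,(235,110,300,178))[2];r=blobs(t,(0,150,100),(8,255,255),2,(320,160,400,236))[2];print(q[:2],r[:2])
p=tri(('top',r[0][1]),('side',q[0][1]));print(p)
for P in (p[0]*1000,ray('side',q[0][1],.117)*1000,ray('top',r[0][1],.12)*1000):
    d=P[:2]-[507.1,-280];print(P,np.hypot(*d),'c',4.168-np.arctan2(d[1],d[0])%(2*np.pi))
a=cv2.resize(t[150:235,310:400],None,fx=4.4,fy=4.4,interpolation=3);b=cv2.resize(im[125:180,235:295],None,fx=6.6,fy=6.8,interpolation=3)
cv2.imwrite('pics/c11.png',np.hstack([a[:374],b[:374]]))
E
```

```text
t 34.83 grasp mm [ 250.8 -264.8  319. ] ybear -118.6 open 40.2 F [ 0.7 -0.3  0.7] q [-0.95 -0.56  1.94 -0.    1.76  1.12]
[(np.int32(14), array([273.5, 147. ]), [273, 144, 2, 7])] [(np.int32(9), array([352.7, 212.9]), [351, 212, 4, 3])]
(array([ 0.45196615, -0.25398787,  0.11031702]), np.float64(0.001518806884197851))
[ 451.96614771 -253.98787391  110.31701726] 60.962056824570894 c 1.4672411567517156
[ 450.88045407 -244.47553205  117.        ] 66.50282074485621 c 1.5899446501571828
[ 451.75825713 -251.58396006  120.        ] 62.21076940307019 c 1.5007687229952422
```

View pics/c11.png

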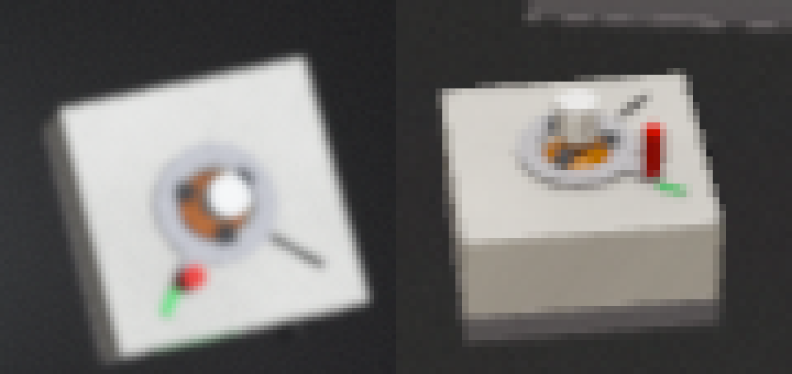

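The handle covers the green stripe in both views. The collar angle reads 1.50 from the top view and 1.47 by triangulation. The bottle is home with the jaws over its shoulder, and the arm is clear. I hand in.

```bash
python3 - <<'E'
from h import *
a=cv2.imread('pics/top0.png');b=cv2.imread('pics/t11.png')
d=(cv2.absdiff(a,b).max(2)>60).astype(np.uint8)
n,l,s,c=cv2.connectedComponentsWithStats(d)
print([(s[i].tolist()) for i in range(1,n) if s[i,4]>8])
print(order.close_job())
E
```

```text
[[205, 167, 18, 29, 337], [359, 189, 8, 11, 55], [351, 190, 12, 15, 95], [349, 210, 7, 7, 37], [358, 212, 8, 6, 38], [454, 252, 4, 6, 18], [312, 255, 200, 129, 10420], [27, 270, 28, 26, 311], [0, 278, 13, 8, 34], [27, 283, 14, 14, 145], [365, 286, 7, 5, 21], [51, 289, 7, 15, 90], [60, 291, 8, 4, 11], [74, 290, 8, 5, 33], [0, 297, 138, 87, 3769], [181, 312, 79, 72, 1905], [238, 327, 34, 48, 777], [251, 344, 25, 40, 747], [294, 356, 11, 9, 63], [273, 360, 36, 24, 422]]
the job is handed in; nothing more can be done
None
```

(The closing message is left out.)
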